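# Corner the tea mill and hold its lid at pulse

### The arm

A 6-joint arm with a two-finger parallel gripper is mounted at the origin on the work surface. World frame = base frame: x ahead of the robot, y to its left, z up, the work surface at z = 0. Lengths are in m, angles in degrees, forces in N, time in s.
With the tool pointing down it reaches from about 0.375 to 0.9 m from the base axis. Payload 3.1 kg.
Tool frame: the origin (TCP) lies on the centre line of the jaws, within the pads' length; the fingertips stand 22 mm ahead of it and the grasp point (between the pads) lies 3 mm ahead of it; z points along the fingers, y is the line along which they close (so a half turn about z gives the same grasp; the last joint's range is limited). The gripper opens to 87 mm and grips with 3 to 60 N. Pads are 19 mm wide; open, the fingers measure 117 mm over their backs; the gripper's body (75 mm by 190 mm) begins 51 mm behind the grasp point.
Start: joints at [-79.727, 30.224, 82.088, -0, 67.689, -10.227], TCP at [0.219, -0.585, 0.245] pointing down, gripper open.
Joint ranges: [-176.69, 176.69], [-43.24, 126.21], [12.49, 139.97], [-82, 262], [0, 151.66], [-163.58, 163.58]. Speed limits (degrees/s): [159.86, 159.86, 180, 180, 180, 180].

### API

Orientations are given as a 3x3 rotation matrix whose columns are the frame's x, y, z axes.
In Python, from rig import * gives the robot as it stands.
- The arm moves only by the shell command python3 -m jog 'ROWS'. ROWS is text: rows parted by semicolons, each of 7 numbers parted by spaces: the shift along the tool's x, y, z in mm, then the turn, a rotation vector about the tool's x, y, z in rad, then the finger opening in mm, from 0 to 87. In form: tx ty tz ax ay az fingers; .... A call has 1 to 12 rows; each row shifts and turns the commanded pose from where the row before left it, along the tool's axes as they then stand; what a row does not reach is not made up. A row lasts 1/8 s, in which the tool goes at most 62.5 mm and 10.7 degrees, less where a joint would pass 70% of its speed; a pose out of reach is approached as far as the arm can. A call with a gripper value outside its range is refused whole. The fingers move at their own pace and stop on an object; the grip force is fixed at half the most. Time passes only in rows, so rows that do not move let the fingers close. It gives the time, the measured TCP pose, the force, the opening and the grip force at its end, in the units of the state.
- read_state(): the state, without advancing time (a new reading comes with each control period).
- capture(name): name is "scene" or "top"; returns a dict with "color" (400x640x3 uint8, red, green, blue), "camera_matrix" (3x3 intrinsics, pixels), "R" (3x3) and "t" (3): a world point X has camera coordinates R X + t. Camera axes: x right, y down, z forward; pixel columns grow to the right and rows downward; lengths in m; the calibration is good to about 2 mm. A picture is of the moment at which its call begins. There is no depth.
- hand_in(): hands the job in; it is judged then, once.
Trained networks look in the newest picture that a camera, given by its name, has taken for a name from the list of things; names that differ only in an ending like _2 or _b are one class to them, and where a whole thing is asked for, a point or a joint stands for the part that bears it (a point fixed in the world has none). Each returns a list of dicts, best first, with "conf" (0 to 1); they miss things now and then, are a little off and sometimes report something else, mostly with a low value. They report only what shows in the picture. A call takes as long as a camera call. They do not tell look-alikes from the thing itself.
- find_in(camera, target): "at" ([x, y, z] in m, in world coordinates, good to about 4 mm: the middle of the surface that is visible of it).
- trace(camera, target): "pixels" (400x640 bool, what is visible of it).
- place_of(camera, target): "at" ([x, y, z] in m, in world coordinates, good to about 4 mm: a listed point, or the origin of a listed thing).
The state is a dict: "time_s": time; "joint_positions": joint angles; "qvel": joint speeds; "tau": joint torques, N m; "position": TCP position; "tcp_rot": TCP orientation; "force": force on the tool from outside, world axes, zero at the start; "moment": the same for the moment, N m; "opening": opening from 0.0 (shut) to 1.0 (fully open); "grasp_force": force on a finger pad.
Only numpy, scipy, OpenCV 4.12 (cv2) and the standard library are available. Lean on these libraries where they do the work, as an engineer would, in place of code of your own. Each camera call takes 0.05 s, during which the arm holds its last target. There are 200 camera calls.

### The job

Push the tea mill back in its wooden tray until it stands square and flush in the tray's far left corner (as seen from the robot), so it cannot twist round. Then fit its lid: drop the two lugs through the collar's notches until the lid is fully down, and turn it clockwise (seen from above) against the spring to the pulse position, about 30 degrees, halfway to the lock, never so far that it clicks into the lock. Finish while still gripping the lid and holding it at pulse, as it springs back if let go; leave the other things where they stand.

Things in the scene. Friction and masses are not known exactly. Their poses are not given: they have to be found in the camera images.
- tray: Fixed bamboo tea tray, outside 300 (x) by 420 (y) mm, inside 280 by 400, floor 6 mm thick, rim 10 mm thick, its top 28 mm over the desk. Origin: centre of its underside, on the desk; x away from the robot, y to the left: the far left corner is at +x, +y. The mill, home in that corner, has its origin at x 90, y 150, z 6 mm in this frame, axes parallel.
- mill: Compact tea and spice mill, loose, about 0.9 kg, lid off, 98 mm high, standing in the tray within 0.3 rad of square. White square motor housing 100 x 100 mm, 50 high; on it a steel drum 88 mm across, up to 82, with the open bowl; on that a black collar 82 mm across. Origin: centre of the underside; z up, x away from the robot within 0.5 rad.
- mill_collar (a point): Centre of the collar's top. Collar 82 mm outside, 70 inside, 16 high; its top 4 mm is a lip reaching in to 60 mm diameter, with two entry notches 21 mm wide on the mill's +x and -x sides. On the collar top: a short white bar at each notch; a white dot 30 degrees clockwise of it (pulse); a white bar 60 degrees clockwise (lock).
- mill_seat (a point): Centre of the drum's top inside the collar, 82 mm above the mill's origin: the lid's foot rests at this level when fully down, lid on the mill's axis and its x parallel to the mill's x, either way round. Play then: 2.5 mm sideways at each lug in its notch, 2 mm round the skirt. Once turned, the lid has 2.5 mm of upward play under the lip.
- lid: The mill's lid, loose, about 0.11 kg, 71 mm high, upright on the desk. Skirt 56 mm across, 18 high, with two lugs at +x and -x: 16 mm wide, out to 33 mm from the axis, 1 to 9.5 mm above the foot. Flange 72 mm across at 17.5 to 20.5 mm, with a white pointer over each lug; clear dome 66 mm across to 46 mm. Same after a half turn. Origin: centre of the skirt's foot; z up.
- lid_grip (a point): Centre of the lid's black grip bar, 58.5 mm above the lid's origin. The bar runs along the lid's x, over both lugs: 60 mm long, 16 mm wide (across y), from 46 to 71 mm above the lid's foot.
- switch_ring (a joint): Sprung ring in the collar, pushed round by the lid's lugs: rad, clockwise from above, 0 (rest) to 1.15. The lugs meet it after about 0.09 rad, so it reads 0.09 less than the lid has turned. Spring 0.6 N m/rad. By lid turn: pulse 0.52; the lug first touches the sprung lock catch at 0.7, passes its hump near 0.87, clicks in at 1.05.
- mug: Black mug, 76 mm across, 86 mm high, in the right part of the tray. Leave it. Origin: centre of its underside.
- infuser: Steel tea infuser ball on its drip stand, 48 mm across, 56 mm high, in the right part of the tray near the robot. Leave it. Origin: centre of its underside.
- timer: Round dial timer, 66 mm across, 39 mm high, on the desk beyond the lid. Leave it. Origin: centre of its underside.
- tea_tin: Cylindrical tea tin, 75 mm across, 98 mm high, on the desk to the left of the tray. Leave it. Origin: centre of its underside.
- scoop: Steel spoon, 150 mm long, lying on the desk at the left, nearer the robot. Leave it.
Not all that is in view belongs to the job. Leave any orange look-alike of the lid alone.

How it is judged:
By the outcome, as a careful person would: the job done as asked, in the order asked, and still so for the second after the job is handed in, while the arm keeps its last pose, push and grip.
It also fails if it takes over 72 s, if anything falls off the work surface, if the arm or the gripper's body presses on something with over 40 N, if the wrist force passes 120 N, or if a joint passes its speed limit or range.

## Working session

There is one attempt and no reset: what is moved stays moved. The work goes in short steps, Python scripts to look and compute and a shell command to move; the robot and the scene stay as the last step left them, time stands still between calls to the robot, and variables do not carry over. Pictures are saved under pics/ and viewed, at most 10 in all, crops included, and the job is handed in when it is done.

```bash
mkdir -p pics; ls
cat > h.py <<'E'
from rig import *
import numpy as np, cv2
def snap(cam,name):
    c=capture(cam); cv2.imwrite(f'pics/{name}.png',c['color'][:,:,::-1]); return c
E
python3 - <<'E'
from h import *
for cam in ('scene','top'):
    c=snap(cam,cam+'0'); print(cam,np.round(c['camera_matrix'],1).tolist(),np.round(c['R'],4).tolist(),np.round(c['t'],4).tolist())
    for n in ('tray','mill','mill_collar','mill_seat','lid','lid_grip','mug','infuser','timer','tea_tin','scoop'):
        print(n,[(np.round(d['at'],4).tolist(),round(d['conf'],2)) for d in place_of(cam,n)[:3]])
s=read_state(); print(s['time_s'],s['position'],np.round(s['tcp_rot'],3).tolist(),s['opening'])
a=cv2.imread('pics/scene0.png');b=cv2.imread('pics/top0.png')
E
```

```text
pics
scene [[502.6, 0.0, 313.3], [0.0, 502.6, 202.6], [0.0, 0.0, 1.0]] [[-0.217, 0.9762, -0.0038], [0.8035, 0.1764, -0.5686], [-0.5544, -0.1264, -0.8226]] [0.0973, -0.3441, 1.7191]
tray [([0.5347, -0.0397, -0.0024], 0.69)]
mill [([0.5462, 0.0433, 0.0088], 0.9), ([0.5361, -0.0403, -0.0017], 0.71)]
mill_collar [([0.5507, 0.0406, 0.0979], 0.66)]
mill_seat [([0.5519, 0.0408, 0.0873], 0.56)]
lid [([0.5823, -0.3813, -0.0042], 0.79), ([0.4597, -0.4025, 0.0023], 0.78), ([0.2367, -0.3584, -0.0024], 0.76)]
lid_grip [([0.5811, -0.3776, 0.0621], 0.86), ([0.4656, -0.401, 0.057], 0.77), ([0.5493, 0.0434, 0.1005], 0.74)]
mug [([0.6238, -0.1782, 0.0071], 0.7), ([0.461, -0.4033, -0.0], 0.16)]
infuser [([0.4964, -0.1945, 0.0084], 0.83)]
timer [([0.7206, -0.3472, -0.0018], 0.65)]
tea_tin [([0.535, 0.4411, -0.003], 0.59)]
scoop [([0.3741, 0.3596, 0.0014], 0.71)]
top [[400.4, 0.0, 327.6], [0.0, 400.4, 197.6], [0.0, 0.0, 1.0]] [[-0.0279, -0.9996, -0.0065], [-0.9986, 0.0282, -0.0456], [0.0458, 0.0052, -0.9989]] [0.0182, 0.4695, 1.16]
tray [([0.5364, -0.0432, 0.0027], 0.95), ([0.4685, -0.4076, 0.0566], 0.19
[... 158 characters left out ...]
], 0.61), ([0.5295, 0.4421, -0.0005], 0.61), ([0.3682, 0.3594, -0.0002], 0.43)]
lid [([0.2383, -0.359, -0.0024], 0.88), ([0.4676, -0.4063, -0.001], 0.71), ([0.5807, -0.3776, 0.0], 0.64)]
lid_grip [([0.581, -0.3766, 0.0587], 0.85), ([0.4682, -0.4091, 0.057], 0.67), ([0.2408, -0.3668, 0.0575], 0.55)]
mug [([0.6238, -0.1821, 0.0052], 0.75)]
infuser [([0.5377, -0.0408, 0.0005], 0.68), ([0.4949, -0.1952, 0.0074], 0.62)]
timer [([0.7164, -0.3464, -0.0023], 0.93)]
tea_tin [([0.5303, 0.4438, 0.0], 0.92), ([0.4926, -0.1942, 0.0053], 0.35)]
scoop [([0.3696, 0.3567, -0.0012], 0.58)]
1.2 [ 0.21890882 -0.58539957  0.24455282] [[0.937, 0.35, 0.0], [0.35, -0.937, 0.0], [0.0, -0.0, -1.0]] 1.0008599040348567
```

View pics/top0.png

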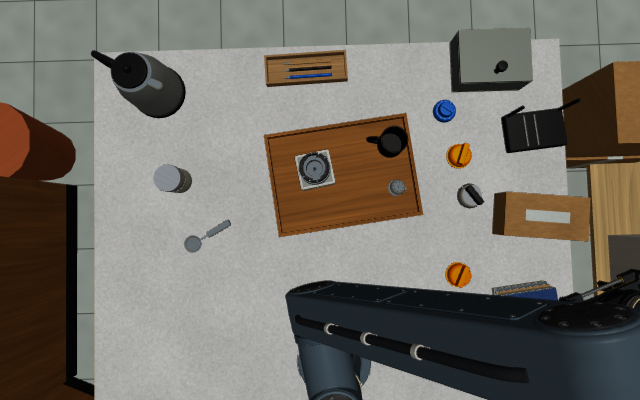

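View pics/scene0.png

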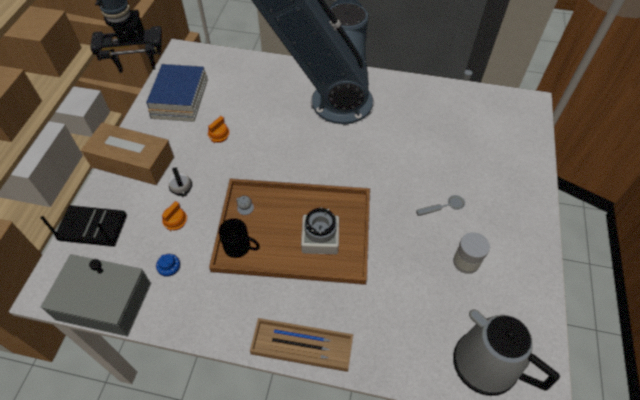

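The top view shows the mill at (315,169) in the tray and the real lid, clear with a black bar, at (469,195). The orange look-alikes are at (459,155) and (459,274). Next I measure the yaws precisely.

```bash
cat >> h.py <<'E'
def unproj(c,uv,z):
    K,R,t=c['camera_matrix'],c['R'],c['t']; uv=np.atleast_2d(uv).astype(float)
    d=(R.T@np.linalg.inv(K)@np.c_[uv,np.ones(len(uv))].T).T; C=-R.T@t
    return C+d*((z-C[2])/d[:,2])[:,None]
def proj(c,X):
    p=c['R']@np.asarray(X,float)+c['t']; p=c['camera_matrix']@p; return p[:2]/p[2]
def rect(c,m,z):
    v,u=np.nonzero(m); P=unproj(c,np.c_[u,v],z)[:,:2]; (cx,cy),(w,h),a=cv2.minAreaRect((P*1000).astype(np.float32)); 
    return np.round([cx,cy,w,h,a],1).tolist()
def tri(c1,p1,c2,p2):
    Ps=[c['camera_matrix']@np.c_[c['R'],c['t']] for c in (c1,c2)]
    X=cv2.triangulatePoints(Ps[0],Ps[1],np.array(p1,float).reshape(2,1),np.array(p2,float).reshape(2,1))[:,0]; return X[:3]/X[3]
def big(cm):
    n,l,s,_=cv2.connectedComponentsWithStats(cm.astype(np.uint8)); 
    return l==1+np.argmax(s[1:,4]) if n>1 else cm
E
python3 - <<'E'
from h import *
cc={}
for cam in ('scene','top'):
    c=capture(cam); cc[cam]=c; g=c['color'].astype(int)
    print(cam,'C',np.round(-c['R'].T@c['t'],3))
    m=trace(cam,'tray')[0]['pixels']; print('tray',rect(c,big(m),.028))
    M=trace(cam,'mill')[0]['pixels']; print('mill n',M.sum())
    w=(g.min(2)>185)&cv2.dilate(M.astype(np.uint8),np.ones((5,5)))>0; print('white',w.sum(),rect(c,big(w),.056))
    u,v=proj(c,[.468,-.407,.05]).astype(int); r=np.zeros(M.shape,bool); r[v-16:v+17,u-18:u+19]=1
    k=big(r&(g.max(2)<70)); vv,uu=np.nonzero(k); print('bar',k.sum(),rect(c,k,.071)); cc[cam+'b']=(uu.mean(),vv.mean())
    u,v=proj(c,[.551,.041,.08]).astype(int)
    i=c['color'][v-30:v+35,u-33:u+33,::-1]; i2=c['color'][:,:,::-1]; 
    uu,vv=proj(c,[.468,-.407,.05]).astype(int); j=i2[vv-32:vv+33,uu-33:uu+33]
    cc[cam+'i']=cv2.resize(np.hstack([i,j]),None,fx=6,fy=4.6 if 0 else 6,interpolation=cv2.INTER_CUBIC)
print('lid bar tri',tri(cc['scene'],cc['sceneb'],cc['top'],cc['topb']))
cv2.imwrite('pics/crop1.png',cv2.resize(np.vstack([cc['topi'],cc['scenei']]),(594,585)))
E
```

```text
scene C [1.251 0.183 1.219]
tray [540.4, -36.8, 322.2, 425.4, 7.9]
mill n 1638
white 0 [0.0, 0.0, 0.0, 0.0, 0.0]
bar 124 [462.5, -445.3, 67.4, 31.9, 22.6]
top C [ 4.16e-01 -1.00e-03  1.18e+00]
tray [534.9, -40.0, 305.0, 425.0, 7.4]
mill n 1252
white 0 [0.0, 0.0, 0.0, 0.0, 0.0]
bar 185 [466.3, -397.7, 71.5, 21.8, 35.8]
lid bar tri [ 0.4731035  -0.41993045  0.09463878]
```

View pics/crop1.png

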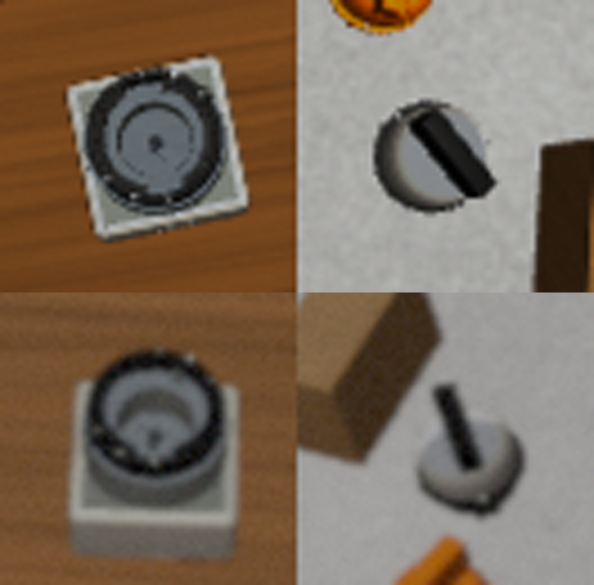

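The crop shows the mill's housing turned about 12–15° in the top view and the lid's bar running from far-left to near-right. I fit the known solids to the masks in both views.

```bash
cat >> h.py <<'E'
from scipy.optimize import minimize
def box(x0,x1,y0,y1,z0,z1): return np.array([[x,y,z] for x in(x0,x1) for y in(y0,y1) for z in(z0,z1)],float)
def cyl(r,z0,z1): a=np.arange(48)*np.pi/24; return np.array([[r*np.cos(t),r*np.sin(t),z] for t in a for z in(z0,z1)])
S=4
def render(c,parts,p):
    x,y,z,w=p; Rz=np.array([[np.cos(w),-np.sin(w),0],[np.sin(w),np.cos(w),0],[0,0,1]])
    im=np.zeros((400*S,640*S),np.uint8)
    for q in parts:
        X=(q/1000)@Rz.T+[x,y,z]; k=(c['camera_matrix']@(c['R']@X.T+c['t'][:,None])).T; uv=(k[:,:2]/k[:,2:]+.5)*S
        cv2.fillConvexPoly(im,cv2.convexHull(np.round(uv*16).astype(np.int32)),255,shift=4)
    return cv2.resize(im,(640,400),interpolation=cv2.INTER_AREA)/255.
def fit(views,parts,p0,free=(1,1,1,1)):
    sc=np.array([.004,.004,.004,.08]); f=np.array(free,bool); p0=np.array(p0,float)
    def P(q): p=p0.copy(); p[f]+=q*sc[f]; return p
    cost=lambda q: sum(np.abs(render(c,parts,P(q))-m).sum()/m.sum() for c,m in views)
    r=minimize(cost,np.zeros(f.sum()),method='Nelder-Mead',options=dict(initial_simplex=np.r_[[np.zeros(f.sum())],np.eye(f.sum())],xatol=.02,fatol=1e-4,maxiter=250))
    return P(r.x),r.fun
TRAY=[box(-150,150,-210,210,0,28)]; MILL=[box(-50,50,-50,50,0,50),cyl(44,50,82),cyl(41,82,98)]
BAR=[box(-30,30,-8,8,46,71)]; LIDB=[cyl(36,17.5,20.5),cyl(28,0,18),cyl(33,20,44)]
def shot(n,names=('scene','top')):
    V={}
    for cam in names:
        c=capture(cam); V[cam]=(c,{k:[(d['pixels'],d['conf']) for d in trace(cam,k)] for k in n})
    return V
E
python3 - <<'E'
from h import *
V=shot(('tray','mill','lid'))
for k,parts,p0 in (('tray',TRAY,(.535,-.041,0,.13)),('mill',MILL,(.55,.041,.006,.2))):
    ms=[(V[c][0],big(V[c][1][k][0][0]).astype(float)) for c in V]
    if k=='tray':
        ms=[(c,cv2.morphologyEx(m,cv2.MORPH_CLOSE,np.ones((25,25)))) for c,m in ms]
    for sel in (ms,ms[:1],ms[1:]): 
        p,e=fit(sel,parts,p0,(1,1,0,1)); print(k,np.round(p,4),'deg',round(np.degrees(p[3]),1),round(e,3))
    p,e=fit(ms,parts,p0); print('z free',np.round(p,4),round(e,3))
for T in (45,60,75):
    ms=[]
    for cam in V:
        c=V[cam][0]; g=c['color'].max(2).astype(int); u,v=proj(c,[.468,-.407,.0585]).astype(int)
        r=np.zeros(g.shape,bool); r[v-16:v+17,u-16:u+17]=1; ms.append((c,big(r&(g<T)).astype(float)))
    for sel in (ms,ms[:1],ms[1:]):
        p,e=fit(sel,BAR,(.468,-.407,0,.67),(1,1,len(sel)>1,1)); print('bar',T,int(ms[0][1].sum()),int(ms[1][1].sum()),np.round(p,4),round(e,3))
for cam in V: 
    for m,cf in V[cam][1]['lid']: v,u=np.nonzero(m); print(cam,u.mean(),v.mean(),cf,m.sum())
E
```

```text
tray [ 0.5354 -0.0385  0.      0.1289] deg 7.4 0.224
tray [ 0.5346 -0.0381  0.      0.1284] deg 7.4 0.127
tray [ 0.5363 -0.0396  0.      0.1274] deg 7.3 0.093
z free [ 5.353e-01 -3.860e-02 -4.000e-04  1.290e-01] 0.224
mill [0.55   0.0408 0.006  0.1905] deg 10.9 0.135
mill [0.5487 0.0415 0.006  0.189 ] deg 10.8 0.066
mill [0.551  0.0393 0.006  0.1561] deg 8.9 0.049
z free [0.5503 0.0408 0.0065 0.19  ] 0.134
bar 45 62 155 [ 4.647e-01 -4.041e-01  1.000e-04  6.473e-01] 1.339
bar 45 62 155 [ 0.4661 -0.4023  0.      0.6398] 1.066
bar 45 62 155 [ 0.4642 -0.4044  0.      0.691 ] 0.263
bar 60 76 170 [ 0.4657 -0.4025  0.0021  0.6413] 0.931
bar 60 76 170 [ 0.4659 -0.4015  0.      0.6377] 0.686
bar 60 76 170 [ 0.4651 -0.4037  0.      0.6879] 0.24
bar 75 114 195 [ 0.466  -0.4028  0.0021  0.6405] 2.305
bar 75 114 195 [ 0.4676 -0.4008  0.      0.6421] 2.124
bar 75 114 195 [ 0.4662 -0.4031  0.      0.6238] 0.169
scene 218.1035294117647 130.34823529411764 0.94 425
scene 173.73333333333332 216.77017543859648 0.69 570
scene 179.84410646387832 183.4296577946768 0.68 526
top 458.7008032128514 155.24899598393574 0.87 498
top 469.65384615384613 195.48076923076923 0.82 520
top 314.44539116963597 169.570100697134 0.74 1291
top 457.833984375 274.033203125 0.59 512
top 444.05292479108635 110.02228412256268 0.5 359
```

```bash
python3 -m jog '0 0 0 0 0 0.115 50;0 0 0 0 0 0.114 50;27 -48 0 0 0 0 50;27 -48 0 0 0 0 50;27 -48 0 0 0 0 50;27 -48 0 0 0 0 50;27 -48 0 0 0 0 50;27 -48 0 0 0 0 50;27 -48 0 0 0 0 50;27 -48 0 0 0 0 50;27 -48 0 0 0 0 50;27 -48 0 0 0 0 50'
cat > st.py <<'E'
from h import *
import sys
# usage: st.py x y z yawdeg -> remaining shift in tool axes (mm), turn about z (rad); also tray-frame TCP
s=read_state(); p=s['position']; R=s['tcp_rot']; yaw=np.arctan2(R[1,0],R[0,0])
TC=np.array([.5355,-.039]); tw=.1289; r=np.array([[np.cos(tw),-np.sin(tw)],[np.sin(tw),np.cos(tw)]])
print('t',round(s['time_s'],2),'p',np.round(p,4),'tray',np.round(1e3*r.T@(p[:2]-TC),1),'yaw',round(np.degrees(yaw),2),'z',np.round(R[:,2],3),'F',np.round(s['force'],1),'M',np.round(s['moment'],2),'open',round(s['opening']*87,1),'gf',round(s['grasp_force'],1))
if len(sys.argv)>4:
    a=list(map(float,sys.argv[1:])); q=np.array(a[:3]); 
    if len(a)>4: q[:2]=TC+r@q[:2]/1e3  # tray mm
    print('shift',np.round(1e3*R.T@(q-p),1),'az',round(yaw-np.radians(a[3]),4),'world',np.round(q,4))
E
python3 st.py -60 77 .06 7.39 1
```

```text
time_s: 3.4
position: [0.4258, -0.0732, 0.245]
tcp_rot: [[0.992, 0.128, 0.001], [0.128, -0.992, -0.001], [0.001, 0.001, -1.0]]
force: [0.2, -0.9, -0.7]
opening: 0.576
grasp_force: 0.0
t 3.4 p [ 0.4258 -0.0732  0.245 ] tray [-113.2  -19.8] yaw 7.37 z [ 0.001 -0.001 -1.   ] F [ 0.2 -0.9 -0.7] M [-0.04 -0.05 -0.03] open 50.1 gf 0.0
shift [ 52.9 -96.9 184.9] az -0.0004 world [0.4661 0.0296 0.06  ]
```

```bash
python3 -m jog '17 -32 20 0 0 0 50;18 -32 40 0 0 0 50;18 -33 40 0 0 0 50;0 0 40 0 0 0 50;0 0 30 0 0 0 50;0 0 15 0 0 0 50;10 0 0 0 0 0 50;10 0 0 0 0 0 50;10 0 0 0 0 0 50;10 0 0 0 0 0 50;10 0 0 0 0 0 50;10 0 0 0 0 0 50'; python3 st.py 30.5 77 .06 7.39 1
```

```text
time_s: 4.9
position: [0.5222, 0.0364, 0.0601]
tcp_rot: [[0.992, 0.129, -0.006], [0.129, -0.992, 0.0], [-0.006, -0.001, -1.0]]
force: [-6.9, -0.2, 2.3]
opening: 0.576
grasp_force: 2.9
t 4.9 p [0.5222 0.0364 0.0601] tray [-3.4 76.5] yaw 7.41 z [-0.006  0.    -1.   ] F [-6.9 -0.2  2.3] M [-0.09  0.97  0.03] open 50.1 gf 2.9
shift [33.9 -0.5 -0.1] az 0.0003 world [0.5558 0.0413 0.06  ]
```

```bash
python3 -m jog '10 0 0 0 0 0 50;8 0 0 0 0 0 50;6 0 0 0 0 0 50;3 0 0 0 0 0 50;2 0 0 0 0 0 50;2 0 0 0 0 0 50'; python3 st.py 30.5 77 .06 7.39 1;  python3 -m jog '1 0 0 0 0 0 50;1 0 0 0 0 0 50;0 0 0 0 0 0 50' | grep force:; python3 st.py
```

```text
time_s: 5.65
position: [0.5531, 0.0402, 0.0601]
tcp_rot: [[0.992, 0.129, -0.005], [0.129, -0.992, 0.0], [-0.005, -0.001, -1.0]]
force: [-6.7, -0.7, 5.1]
opening: 0.573
grasp_force: 3.3
t 5.65 p [0.5531 0.0402 0.0601] tray [27.6 76.3] yaw 7.41 z [-0.005  0.    -1.   ] F [-6.7 -0.7  5.1] M [-0.17  1.04 -0.  ] open 49.9 gf 3.3
shift [ 2.9 -0.7  0.1] az 0.0003 world [0.5558 0.0413 0.06  ]
force: [-6.4, -1.5, 3.7]
grasp_force: 3.3
t 6.03 p [0.555  0.0405 0.0601] tray [29.5 76.3] yaw 7.4 z [-0.005  0.    -1.   ] F [-6.4 -1.5  3.7] M [-0.12  1.08 -0.05] open 49.9 gf 3.3
```

```bash
for i in 1 2 ; do :; done; python3 -m jog '1 0 0 0 0 0 50;1 0 0 0 0 0 50;0 0 0 0 0 0 50' | grep force:; python3 st.py;python3 -m jog '1 0 0 0 0 0 50;1 0 0 0 0 0 50;0 0 0 0 0 0 50' | grep force:; python3 st.py
```

```text
force: [-10.0, -2.1, 8.2]
grasp_force: 5.0
t 6.4 p [0.5551 0.0405 0.0601] tray [29.6 76.3] yaw 7.42 z [-0.01 -0.   -1.  ] F [-10.   -2.1   8.2] M [-0.46  1.6  -0.05] open 50.0 gf 5.0
force: [-12.2, -3.5, 10.4]
grasp_force: 6.5
t 6.78 p [0.5552 0.0407 0.0599] tray [29.8 76.5] yaw 7.43 z [-0.014 -0.    -1.   ] F [-12.2  -3.5  10.4] M [-0.69  2.03 -0.09] open 50.2 gf 6.5
```

```bash
python3 -m jog '-8 0 0 0 0 0 50;-14 0 0 0 0 0 50;0 0 -50 0 0 0 50;0 0 -50 0 0 0 50;20 21 0 0 0 0 50;20 21 0 0 0 0 50;20 21 0 0 0 0 50;20 21 0 0 0 0 50;0 0 0 0 0 -0.1745 50;0 0 0 0 0 -0.1745 50;0 0 0 0 0 -0.1745 50;0 0 0 0 0 -0.1745 50' |grep force:;python3 -m jog '0 0 0 0 0 -0.1745 50;0 0 0 0 0 -0.1745 50;0 0 0 0 0 -0.1745 50;0 0 0 0 0 -0.1745 50;0 0 0 0 0 -0.1750 50;0 0 0 0 0 0 50' |grep force:; python3 st.py 90 -8 .06 97.39 1
python3 - <<'E'
from h import *
V=shot(('mill','mug'))
ms=[(V[c][0],big(V[c][1]['mill'][0][0]).astype(float)) for c in V]
for sel in (ms[:1],ms[1:]): print([np.round(x,4) for x in fit(sel,MILL,(.615,.05,.006,.13),(1,1,0,1))])
E
```

```text
force: [0.2, 0.3, -0.6]
grasp_force: 0.0
force: [-0.5, -0.2, -0.2]
grasp_force: 0.0
t 9.03 p [ 0.6299 -0.0351  0.1598] tray [94.1 -8.3] yaw 97.27 z [ 0.001 -0.    -1.   ] F [-0.5 -0.2 -0.2] M [ 0.03 -0.15 -0.01] open 50.0 gf 0.0
shift [ 0.3 -4.2 99.8] az -0.0021 world [ 0.6258 -0.0354  0.06  ]
[array([0.6065, 0.0478, 0.006 , 0.1314]), np.float64(0.1104)]
[array([ 0.6188,  0.0539,  0.006 , -0.0288]), np.float64(6.3103)]
```

```bash
python3 -m jog '0 -4 40 0 0 0 50;0 0 40 0 0 0 50;0 0 20 0 0 0 50;10 0 0 0 0 0 50;12 0 0 0 0 0 50;10 0 0 0 0 0 50;10 0 0 0 0 0 50;10 0 0 0 0 0 50;10 0 0 0 0 0 50;10 0 0 0 0 0 50;10 0 0 0 0 0 50;7 0 0 0 0 0 50' |grep force:; python3 st.py 90 90.5 .06 97.39 1; python3 -m jog '3 0 0 0 0 0 50;2 0 0 0 0 0 50;2 0 0 0 0 0 50;1 0 0 0 0 0 50' |grep force:; python3 st.py 90 90.5 .06 97.39 1
```

```text
force: [0.3, -6.7, 2.1]
grasp_force: 3.0
t 10.82 p [0.6155 0.0525 0.061 ] tray [91.1 80.5] yaw 97.45 z [ 0.003 -0.002 -1.   ] F [ 0.3 -6.7  2.1] M [-0.98 -0.21 -0.01] open 50.3 gf 3.0
shift [10.  -1.1  1. ] az 0.001 world [0.6131 0.0623 0.06  ]
force: [1.4, -7.1, 3.8]
grasp_force: 3.2
t 11.32 p [0.6145 0.0599 0.061 ] tray [91.1 87.9] yaw 97.43 z [ 0.003 -0.002 -1.   ] F [ 1.4 -7.1  3.8] M [-1.1  -0.19  0.  ] open 50.0 gf 3.2
shift [ 2.6 -1.1  1. ] az 0.0007 world [0.6131 0.0623 0.06  ]
```

```bash
python3 -m jog '1 0 0 0 0 0 50;1 0 0 0 0 0 50;0 0 0 0 0 0 50' |grep force:; python3 st.py; python3 -m jog '1 0 0 0 0 0 50;1 0 0 0 0 0 50;1 0 0 0 0 0 50;0 0 0 0 0 0 50' |grep force:; python3 st.py; python3 -m jog '1.5 0 0 0 0 0 50;1.5 0 0 0 0 0 50;0 0 0 0 0 0 50' |grep force:; python3 st.py
```

```text
force: [0.4, -8.9, 3.5]
grasp_force: 4.9
t 11.7 p [0.6145 0.0606 0.061 ] tray [91.1 88.6] yaw 97.45 z [ 0.004 -0.003 -1.   ] F [ 0.4 -8.9  3.5] M [-1.66 -0.22 -0.04] open 50.0 gf 4.9
force: [-0.9, -17.8, 3.9]
grasp_force: 9.0
t 12.2 p [0.6143 0.0608 0.0611] tray [91.  88.9] yaw 97.47 z [ 0.004 -0.007 -1.   ] F [ -0.9 -17.8   3.9] M [-3.09 -0.2  -0.22] open 50.0 gf 9.0
force: [-0.4, -25.7, 3.1]
grasp_force: 13.0
t 12.57 p [0.6143 0.0611 0.0612] tray [91.  89.1] yaw 97.52 z [ 0.004 -0.011 -1.   ] F [ -0.4 -25.7   3.1] M [-4.49 -0.14 -0.39] open 49.5 gf 13.0
```

```bash
python3 -m jog '-10 0 0 0 0 0 50;-15 0 0 0 0 0 50;-15 0 -40 0 0 0 50;-40 0 -50 0 0 0 50;-50 40 -30 0 0 0 50;-40 40 0 0 0 0 50;-40 40 0 0 0 0 50;0 0 0 0 0 0 50' |grep force:; python3 st.py
python3 - <<'E'
from h import *
V=shot(('mill','tray'))
for k,P,p0 in (('mill',MILL,(.605,.12,.006,.13)),('tray',TRAY,(.535,-.04,0,.13))):
  ms=[(V[c][0],cv2.morphologyEx(big(V[c][1][k][0][0]).astype(float),cv2.MORPH_CLOSE,np.ones((9,9)))) for c in V]
  for sel in (ms[:1],ms[1:],ms): print(k,[np.round(x,4) for x in fit(sel,P,p0,(1,1,0,1))])
c=V['top'][0]; u,v=proj(c,[.6,.1,.05]).astype(int); a=c['color'][v-45:v+45,u-60:u+60,::-1]
d=V['scene'][0]; u,v=proj(d,[.6,.1,.05]).astype(int); b=d['color'][v-45:v+45,u-60:u+60,::-1]
cv2.imwrite('pics/c2.png',cv2.resize(np.hstack([a,b]),(800,300),interpolation=cv2.INTER_CUBIC))
E
```

```text
force: [-0.4, 0.8, -0.3]
grasp_force: 0.0
t 13.57 p [ 0.7551 -0.1208  0.174 ] tray [ 207.3 -109.4] yaw 97.26 z [ 0.003 -0.    -1.   ] F [-0.4  0.8 -0.3] M [-0.03 -0.12 -0.06] open 50.4 gf 0.0Traceback (most recent call last):
  File "<stdin>", line 4, in <module>
IndexError: list index out of range
```

```bash
python3 -m jog '0 -50 0 0 0 0 50;0 -50 0 0 0 0 50;0 -50 0 0 0 0.1745 50;0 0 0 0 0 0.1745 50;0 0 0 0 0 0.1745 50;0 0 0 0 0 0.1745 50;0 0 0 0 0 0.1745 50;0 0 0 0 0 0.1745 50;0 0 0 0 0 0.1745 50;0 0 0 0 0 0.1745 50;0 0 0 0 0 0.1725 50;-50 -40 0 0 0 0 50' |grep force:;  python3 -m jog '-50 -40 0 0 0 0 50;-50 -40 0 0 0 0 50;0 -40 0 0 0 0 50;0 0 0 0 0 0 50' |grep force:; python3 st.py -10 148 .06 7.39 1
cat > look.py <<'E'
from h import *
import sys
V=shot(('mill','tray'))
for k,P,p0 in (('mill',MILL,(.605,.12,.006,.13)),('tray',TRAY,(.535,-.04,0,.13))):
  ms=[(V[c][0],cv2.morphologyEx(big(V[c][1][k][0][0]).astype(float),cv2.MORPH_CLOSE,np.ones((9,9)))) for c in V if V[c][1][k]]
  for sel in [[m] for m in ms]: print(k,[np.round(x,4) for x in fit(sel,P,p0,(1,1,0,1))])
c=V['top'][0]; u,v=proj(c,[.6,.1,.05]).astype(int); a=c['color'][v-45:v+45,u-60:u+60,::-1]
d=V['scene'][0]; u,v=proj(d,[.6,.1,.05]).astype(int); b=d['color'][v-45:v+45,u-60:u+60,::-1]
cv2.imwrite(f'pics/{sys.argv[1]}.png',cv2.resize(np.hstack([a,b]),(800,300),interpolation=cv2.INTER_CUBIC))
E
python3 look.py c2
```

```text
force: [-0.4, 0.6, 0.1]
grasp_force: 0.0
force: [0.2, -0.1, 0.6]
grasp_force: 0.0
t 15.88 p [0.436  0.0018 0.1755] tray [-93.4  53.3] yaw 7.77 z [-0.001  0.001 -1.   ] F [ 0.2 -0.1  0.6] M [-0.01  0.04  0.02] open 49.7 gf 0.0
shift [ 84.1 -94.1 115.5] az 0.0066 world [0.5066 0.1065 0.06  ]
mill [array([0.6024, 0.1215, 0.006 , 0.1316]), np.float64(0.1544)]
mill [array([0.6064, 0.1206, 0.006 , 0.119 ]), np.float64(0.053)]
tray [array([ 0.5346, -0.0374,  0.    ,  0.128 ]), np.float64(0.2682)]
tray [array([ 0.5366, -0.039 ,  0.    ,  0.1265]), np.float64(0.7087)]
```

View pics/c2.png

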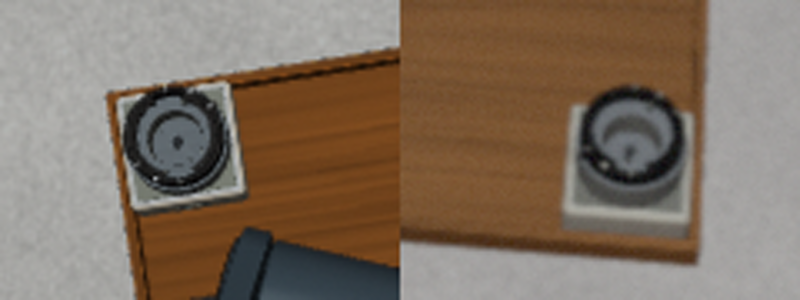

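The crops show the mill in the far left corner, white housing against both rims at (130,110) and (640,220). One more nudge away from the robot makes sure it is flush.

```bash
python3 -m jog '28 -32 15 0 0 0.006 50;28 -31 50 0 0 0 50;28 -31 50 0 0 0 50;25 0 0 0 0 0 50;12 0 0 0 0 0 50;2 0 0 0 0 0 50;1.5 0 0 0 0 0 50;1.5 0 0 0 0 0 50;0 0 0 0 0 0 50' |grep force:; python3 st.py;  python3 -m jog '2 0 0 0 0 0 50;2 0 0 0 0 0 50;2 0 0 0 0 0 50;0 0 0 0 0 0 50' |grep force:; python3 st.py
```

```text
force: [-4.6, -2.6, 3.4]
grasp_force: 2.4
t 17.3 p [0.5469 0.1047 0.0643] tray [ 29.8 141.1] yaw 7.18 z [-0.004 -0.001 -1.   ] F [-4.6 -2.6  3.4] M [-0.46  0.72  0.06] open 50.2 gf 2.4
force: [-13.1, -5.7, 9.1]
grasp_force: 6.6
t 17.8 p [0.5471 0.1052 0.0639] tray [ 30.  141.5] yaw 7.23 z [-0.017 -0.002 -1.   ] F [-13.1  -5.7   9.1] M [-0.85  2.14  0.  ] open 50.3 gf 6.6
```

```bash
python3 -m jog '-12 0 0 0 0 0 50;-20 0 0 0 0 0 50;-20 0 -40 0 0 0 50;0 0 -50 0 0 0 50;0 0 -50 0 0 -0.176 50;0 50 0 0 0 -0.176 50;0 50 0 0 0 -0.176 50;0 0 0 0 0 0 50' |grep force:; python3 st.py .466 -.403 .2 37.2
cat > lid.py <<'E'
from h import *
import sys
x,y,T=map(float,sys.argv[1:4]); z0=float(sys.argv[4]) if len(sys.argv)>4 else 0
ms=[]
for cam in ('scene','top'):
    c=capture(cam); L=[d['pixels'] for d in trace(cam,'lid')]; q=proj(c,[x,y,z0+.03])
    m=min(L,key=lambda m:np.linalg.norm(np.array(np.nonzero(m)[::-1]).mean(1)-q)) if L else None
    if m is not None and np.linalg.norm(np.array(np.nonzero(m)[::-1]).mean(1)-q)<15: ms.append((c,big(m).astype(float)))
    else: print(cam,'no lid')
for sel in [[m] for m in ms]+[ms]:
    print('lid',[np.round(v,4) for v in fit(sel,LIDB+BAR,(x,y,z0,T),(1,1,len(sel)>1,1))])
E
python3 lid.py .466 -.403 .65
```

```text
force: [-0.1, 0.2, 0.6]
grasp_force: 0.0
t 18.8 p [0.5446 0.0044 0.2052] tray [14.6 41.9] yaw 37.18 z [ 0.007 -0.001 -1.   ] F [-0.1  0.2  0.6] M [-0.03 -0.07  0.01] open 50.1 gf 0.0
shift [-308.8  277.1    5.2] az -0.0003 world [ 0.466 -0.403  0.2  ]
lid [array([ 0.4639, -0.401 ,  0.    ,  0.689 ]), np.float64(0.1714)]
lid [array([ 0.4642, -0.4025,  0.    ,  0.6868]), np.float64(0.1192)]
lid [array([ 0.4637, -0.4018, -0.0012,  0.681 ]), np.float64(0.292)]
```

```bash
python3 -m jog '-31 28 0 0 0 0 50;-31 28 0 0 0 0 50;-31 28 0 0 0 0 50;-31 28 0 0 0 0 50;-31 28 0 0 0 0 50;-31 28 0 0 0 0 50;-31 28 0 0 0 0 50;-31 28 0 0 0 0 50;-31 28 0 0 0 0 50;-31 25 0 0 0 -0.035 50;0 0 40 0 0 0 50;0 0 0 0 0 0 50' |grep force:; python3 st.py .4645 -.402 .0705 39.2
```

```text
force: [-0.4, -0.1, 0.3]
grasp_force: 0.0
t 20.5 p [ 0.4622 -0.3978  0.1611] tray [-118.9 -346.4] yaw 39.45 z [-0.005  0.007 -1.   ] F [-0.4 -0.1  0.3] M [ 0.04 -0.02  0.05] open 50.2 gf 0.0
shift [-0.9  5.5 90.5] az 0.0044 world [ 0.4645 -0.402   0.0705]
```

```bash
python3 -m jog '0 5 40 0 0 0 50;0 0 35 0 0 0 50;0 0 10 0 0 0 50;0 0 0 0 0 0 50' |grep force:; python3 st.py .4645 -.402 .0705 39.2
```

```text
force: [-0.0, 0.2, -0.1]
grasp_force: 0.0
t 21.0 p [ 0.4674 -0.404   0.0795] tray [-114.4 -353.2] yaw 39.5 z [ 0.  0. -1.] F [-0.   0.2 -0.1] M [-0.07 -0.    0.01] open 50.0 gf 0.0
shift [-1.  -3.4  9. ] az 0.0052 world [ 0.4645 -0.402   0.0705]
```

```bash
python3 -m jog '-1 -3 4 0 0 0.004 40;0 0 4 0 0 0 30;0 0 0 0 0 0 20;0 0 0 0 0 0 8;0 0 0 0 0 0 8;0 0 0 0 0 0 8;0 0 0 0 0 0 8;0 0 0 0 0 0 8' |grep force:; python3 st.py
```

```text
force: [-0.4, -0.3, 2.3]
grasp_force: 30.0
t 22.0 p [ 0.4643 -0.4032  0.0712] tray [-117.4 -352. ] yaw 39.21 z [ 0.    -0.001 -1.   ] F [-0.4 -0.3  2.3] M [-0.03  0.03  0.01] open 15.9 gf 30.0
```

```bash
python3 -m jog '0 0 -20 0 0 0 8;0 0 -45 0 0 0 8;0 0 -45 0 0 0.139 8;0 0 -40 0 0 0.139 8;0 0 0 0 0 0.139 8;0 0 0 0 0 0.139 8;18 -45 0 0 0 0 8;18 -45 0 0 0 0 8;18 -45 0 0 0 0 8;18 -45 0 0 0 0 8;18 -45 0 0 0 0 8;18 -45 0 0 0 0 8' |grep force:; python3 st.py .605 .12 .221 7.4
```

```text
force: [1.5, 0.4, -1.1]
grasp_force: 30.0
t 23.5 p [ 0.5365 -0.1196  0.2204] tray [ -9.4 -80. ] yaw 7.34 z [-0.001  0.001 -1.   ] F [ 1.5  0.4 -1.1] M [-0.   -0.02 -0.01] open 15.7 gf 30.0
shift [  98.5 -228.8   -0.5] az -0.001 world [0.605 0.12  0.221]
```

```bash
python3 -m jog '18 -45 0 0 0 0 8;18 -45 0 0 0 0 8;18 -45 0 0 0 0 8;18 -45 0 0 0 0 8;18 -40 0 0 0 0 8;0 0 0 0 0 0 8;0 0 0 0 0 0 8;0 0 0 0 0 0 8' |grep force:; python3 st.py .605 .12 .221 7.4; python3 lid.py .605 .12 .128 .149
python3 - <<'E'
from h import *
d=snap('scene','scene3'); u,v=proj(d,[.6,.12,.13]).astype(int); b=d['color'][v-60:v+60,u-80:u+80,::-1]
cv2.imwrite('pics/c3.png',cv2.resize(b,(800,600),interpolation=cv2.INTER_CUBIC))
E
```

```text
force: [0.4, 0.2, -1.0]
grasp_force: 30.0
t 24.5 p [0.5974 0.1071 0.2206] tray [ 80.1 137. ] yaw 7.27 z [-0.001 -0.    -1.   ] F [ 0.4  0.2 -1. ] M [ 0.01  0.01 -0.03] open 15.7 gf 30.0
shift [  9.2 -11.8  -0.4] az -0.0023 world [0.605 0.12  0.221]
top no lid
lid [array([0.5987, 0.1095, 0.149 , 0.5308]), np.float64(0.5381)]
lid [array([0.5987, 0.1095, 0.149 , 0.5308]), np.float64(0.5381)]
```

View pics/c3.png

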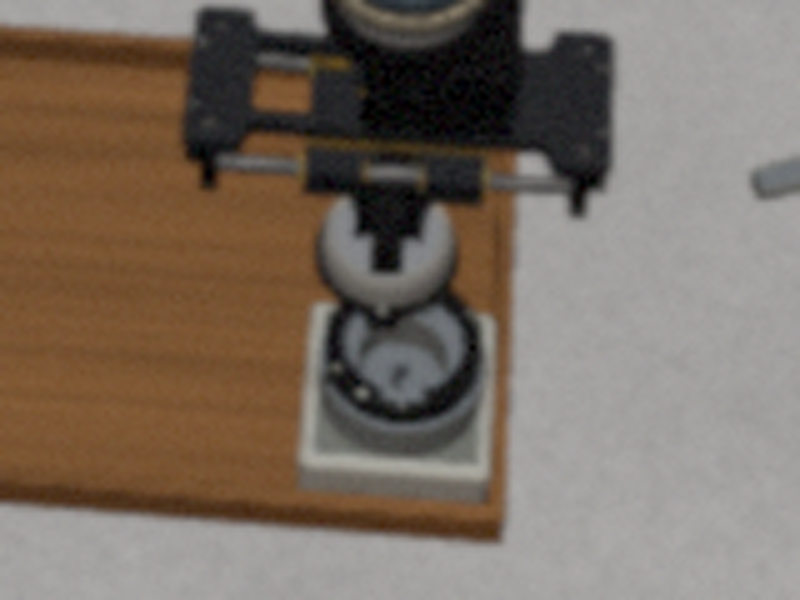

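The lid hangs level under the gripper with its pointer at (383,312), and the collar's near-side notch is at (403,395). I align and lower.

```bash
python3 -m jog '8 -12 0 0 0 -0.002 8;0 0 25 0 0 0 8;0 0 0 0 0 0 8;0 0 0 0 0 0 8' |grep force:; python3 st.py .6045 .12 .170 7.4
```

```text
force: [0.4, -0.4, -1.2]
grasp_force: 30.0
t 25.25 p [0.6047 0.1217 0.1964] tray [ 89.3 150.5] yaw 7.48 z [ 0.001  0.    -1.   ] F [ 0.4 -0.4 -1.2] M [-0.03 -0.01  0.01] open 15.2 gf 30.0
shift [-0.5  1.6 26.4] az 0.0015 world [0.6045 0.12   0.17  ]
```

```bash
python3 -m jog '0 1 10 0 0 0 8;0 0 8 0 0 0 8;0 0 0 0 0 0 8' |grep force:; python3 st.py .6045 .12 .170 7.4; python3 -m jog '0 0 2 0 0 0 8;0 0 2 0 0 0 8;0 0 2 0 0 0 8;0 0 0 0 0 0 8' |grep force:; python3 st.py .6045 .12 .160 7.4
```

```text
force: [0.1, 0.1, -2.2]
grasp_force: 30.0
t 25.62 p [0.6037 0.1202 0.177 ] tray [ 88.1 149.1] yaw 7.45 z [-0.002  0.    -1.   ] F [ 0.1  0.1 -2.2] M [-0.02  0.02 -0.  ] open 15.9 gf 30.0
shift [0.8 0.3 7. ] az 0.0009 world [0.6045 0.12   0.17  ]
force: [-0.5, -0.9, -1.4]
grasp_force: 30.0
t 26.12 p [0.6044 0.1203 0.1718] tray [ 88.8 149.1] yaw 7.47 z [-0.  0. -1.] F [-0.5 -0.9 -1.4] M [ 0.03  0.03 -0.03] open 15.5 gf 30.0
shift [ 0.1  0.3 11.8] az 0.0012 world [0.6045 0.12   0.16  ]
```

```bash
python3 -m jog '0 0 2 0 0 0 8;0 0 2 0 0 0 8;0 0 2 0 0 0 8;0 0 0 0 0 0 8' |grep force:; python3 st.py .6045 .12 .160 7.4;  python3 -m jog '0 0 2 0 0 0 8;0 0 2 0 0 0 8;0 0 1 0 0 0 8;0 0 0 0 0 0 8' |grep force:; python3 st.py .6045 .12 .160 7.4
```

```text
force: [1.3, -0.7, -1.0]
grasp_force: 30.0
t 26.62 p [0.605  0.1201 0.1659] tray [ 89.4 148.9] yaw 7.46 z [ 0.001 -0.    -1.   ] F [ 1.3 -0.7 -1. ] M [-0.08 -0.36  0.03] open 15.8 gf 30.0
shift [-0.5  0.1  5.9] az 0.0011 world [0.6045 0.12   0.16  ]
force: [3.0, -0.6, -1.1]
grasp_force: 30.0
t 27.12 p [0.605  0.1201 0.161 ] tray [ 89.4 148.9] yaw 7.47 z [ 0.001 -0.    -1.   ] F [ 3.  -0.6 -1.1] M [-0.2  -0.67 -0.03] open 15.7 gf 30.0
shift [-0.5  0.1  1. ] az 0.0011 world [0.6045 0.12   0.16  ]
```

```bash
python3 -m jog '1 0 1 0 0 0 8;0 0 1 0 0 0 8;0 0 0 0 0 0 8' |grep force:; python3 st.py;  python3 -m jog '0 0 1 0 0 0 8;0 0 1 0 0 0 8;0 0 0 0 0 0 8' |grep force:; python3 st.py
```

```text
force: [2.3, 0.2, 2.2]
grasp_force: 30.0
t 27.5 p [0.6053 0.1204 0.1592] tray [ 89.7 149.1] yaw 7.47 z [-0.  0. -1.] F [2.3 0.2 2.2] M [-0.12 -0.27 -0.  ] open 15.4 gf 30.0
force: [-0.4, -0.8, 11.6]
grasp_force: 30.0
t 27.88 p [0.6054 0.1204 0.1592] tray [ 89.8 149.1] yaw 7.48 z [ 0.001 -0.    -1.   ] F [-0.4 -0.8 11.6] M [-0.17  0.28 -0.02] open 15.7 gf 30.0
```

```bash
python3 -m jog '0 0 -1 0 0 0.06 8;0 0 0 0 0 0.06 8;0 0 0 0 0 0.06 8;0 0 0 0 0 0.06 8;0 0 0 0 0 0 8' |grep force:; python3 st.py .605 .12 .159 -22.4;  python3 -m jog '0 0 0 0 0 0.06 8;0 0 0 0 0 0.06 8;0 0 0 0 0 0.06 8;0 0 0 0 0 0 8' |grep force:; python3 st.py .605 .12 .159 -22.4
```

```text
force: [0.4, 1.2, 6.4]
grasp_force: 30.0
t 28.5 p [0.6056 0.1212 0.1592] tray [ 90.1 149.8] yaw -6.3 z [ 0.001  0.001 -1.   ] F [0.4 1.2 6.4] M [ 0.11 -0.06 -0.01] open 15.9 gf 30.0
shift [-0.5  1.2  0.2] az 0.2811 world [0.605 0.12  0.159]
force: [1.0, 1.0, 6.9]
grasp_force: 30.0
t 29.0 p [0.6056 0.1212 0.1592] tray [ 90.1 149.9] yaw -16.58 z [ 0.001  0.001 -1.   ] F [1.  1.  6.9] M [ 0.22 -0.03  0.14] open 15.7 gf 30.0
shift [-0.3  1.4  0.2] az 0.1016 world [0.605 0.12  0.159]
```

```bash
python3 -m jog '0 0 0 0 0 0.05 8;0 0 0 0 0 0.05 8;0 0 0 0 0 0 8;0 0 0 0 0 0 8' |grep force:; python3 st.py .605 .12 .159 -22.4
python3 look.py c4
```

```text
force: [0.1, 1.2, 6.7]
grasp_force: 30.0
t 29.5 p [0.6057 0.1213 0.1592] tray [ 90.2 149.9] yaw -22.28 z [ 0.001  0.001 -1.   ] F [0.1 1.2 6.7] M [ 0.21 -0.07  0.21] open 15.9 gf 30.0
shift [-0.2  1.4  0.2] az 0.002 world [0.605 0.12  0.159]
mill [array([0.6039, 0.1211, 0.006 , 0.1599]), np.float64(0.8956)]
tray [array([ 0.5345, -0.0381,  0.    ,  0.1275]), np.float64(0.6131)]
```

View pics/c4.png

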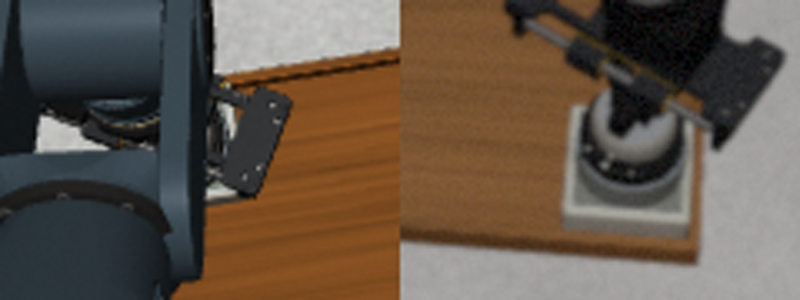

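The scene crop shows the lid down in the collar and turned, with the housing still flush in the corner at (625,220). One close crop checks the pointer against the pulse dot.

Run:
```python
from h import *
d=capture('scene'); u,v=proj(d,[.605,.12,.09]).astype(int); b=d['color'][v-25:v+35,u-35:u+35,::-1]
cv2.imwrite('pics/c5.png',cv2.resize(b,(700,600),interpolation=cv2.INTER_CUBIC))
p=np.array([.605,.1205,0])
for n,a,r,z in (('pointer',-22.3,.034,.1085),('notch',7.4,.038,.104),('pulse',-22.6,.038,.104),('lock',-52.6,.038,.104)):
    t=np.radians(a); q=proj(d,p+[r*np.cos(t),r*np.sin(t),z]); print(n,np.round((q-[u-35,v-25])*10))
```

```text
pointer [287. 311.]
notch [351. 355.]
pulse [277. 331.]
lock [225. 279.]
```

View pics/c5.png

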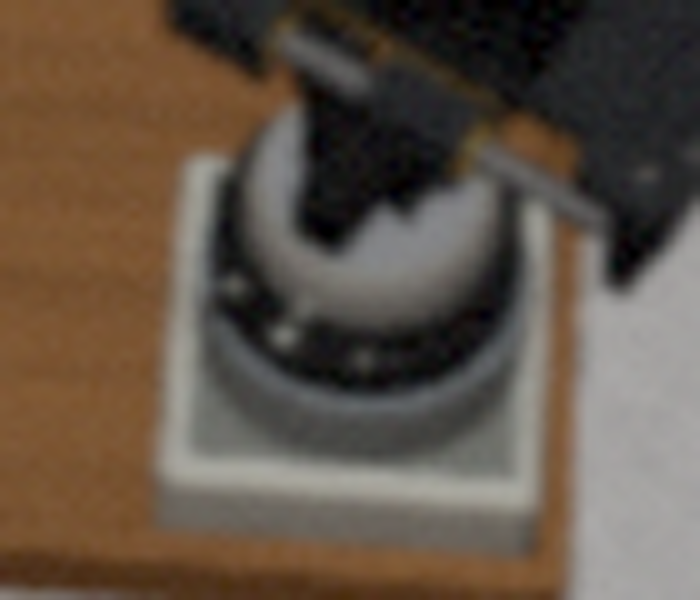

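The pointer at (305,305) sits over the pulse dot at (285,333), between the notch bar at (363,355) and the lock bar at (235,283). The lid is down and at pulse.

```bash
python3 -c "
from rig import *
print(hand_in())"
```

```text
the job is handed in; nothing more can be done
None
```

I handed the job in at about 30 s: the mill is pushed square and flush into the tray's far left corner, and its lid is fully down, turned about 30° clockwise to pulse and still gripped there.

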